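Tailor's pattern weights back into the spring-grip rack

ROBOT

A 6-joint arm with a two-finger parallel gripper is mounted at the origin on the work surface. World frame = base frame: x ahead of the robot, y to its left, z up, the work surface at z = 0. Lengths are in m, angles in rad, forces in N, time in s.
With the tool pointing down it reaches from about 0.35 to 0.85 m from the base axis. Payload 8.1 kg.
Tool frame: the origin (TCP) lies at the very end of the fingers, on their centre line; the grasp point (between the pads) lies 19 mm behind it; x points along the fingers, y is the direction in which the jaws open and shut, and the axes are right-handed (so a half turn about x gives the same grasp; the last joint's range is limited). The gripper opens to 93 mm and grips with 3 to 60 N. Pads are 15 mm wide; open, the fingers measure 128 mm over their backs; the gripper's body (75 mm by 188 mm) begins 65 mm behind the grasp point.
Start: joints at [-1.239, 0.13, 1.488, -0, 1.523, -0.085], TCP at [0.243, -0.549, 0.219] pointing down, gripper open.
Joint ranges: [-2.96, 2.96], [-0.89, 2.26], [0.02, 2.5], [-1.34, 4.48], [0, 2.73], [-2.66, 2.66]. Speed limits (rad/s): [2.39, 2.39, 2.79, 3.14, 3.14, 3.14].

INTERFACE

Orientations are given as a rotation vector (axis times angle).
In Python, from plant import * gives the robot as it stands. The module is installed in compiled form; this text tells all that it offers.
- The arm moves only by the tool apply_moves, never from a script. Its argument "series" is a list of rows, each an object with "jaw": the gripper's target within -1 to 1 (shut at 1, half-way at 0, fully open at -1); "linear": the shift along the tool's x, y, z normalised to -1 to 1, where 1 is 0.6 m, a list of three; "roll": the turn about the tool's x normalised to -1 to 1, where 1 is 30 degrees. A call has 1 to 20 rows; each row is the pose to reach, as a shift and turn from the pose measured when the call began, along the tool's axes at that moment; what a row does not reach only later rows make up. A row lasts 1/8 s, in which the tool goes at most 62.5 mm and 10.7 degrees, less where a joint would pass 70% of its speed; a pose out of reach is approached as far as the arm can. A call with a number of a shift or a turn outside -1 to 1 is refused whole. A call with a gripper value outside its range is refused whole. The fingers move at their own pace and stop on an object; "force" is the grip in N (left out, the last holds). Time passes only in rows, so rows that repeat a pose let the fingers close. It gives the time, the measured TCP pose, the force and the opening at its end, in the units of the state.
- read_state(): the state, without advancing time (a new reading comes with each control period).
- read_camera(name): name is "scene" or "top"; returns a dict with "pixels" (420x560x3 uint8, blue, green, red), "intrinsics" (3x3 intrinsics, pixels), "rvec" (rotation vector, rad) and "tvec" (3), from world to camera coordinates, as OpenCV has them. Camera axes: x right, y down, z forward; pixel columns grow to the right and rows downward; lengths in m; the calibration is good to about 2 mm. A picture is of the moment at which its call begins. There is no depth.
- close_job(): hands the job in, once; it reports no verdict.
The state is a dict: "t": time; "q": joint angles; "dq": joint speeds; "joint_torque": joint torques, N m; "tool_pos": TCP position; "orientation": TCP orientation; "force": force on the tool from outside, world axes, zero at the start; "wrist_torque": the same for the moment, N m; "opening": finger opening in m.
Only numpy, scipy, OpenCV 4.12 (cv2) and the standard library are available. Lean on these libraries where they do the work, as an engineer would, in place of code of your own. Each camera call takes 0.05 s, during which the arm holds its last target. There are 200 camera calls.

TASK

Put the two loose pattern weights back into their wooden rack, first the thick blue one and then the thin brass one, each upright into the slot of its own thickness. Lower each in gently and press it straight down until it sits on the hidden stop in its slot, leaning on it there for about half a second with 20 to 25 N and never more than 30 N, then let go. Leave the steel weight that is already in the rack and everything else on the bench alone.

Things in the scene. Friction and masses are not known exactly. Their poses are not given: they have to be found in the camera images.
- weight_thick_c (a point): Thick pattern weight: blue painted steel plate, 50 mm long (its x), 20 mm thick (its y), 70 mm tall (its z, up), about 0.5 kg, standing on its lower edge on the bench. The point is its centre, 35 mm above its lower edge. Grip it across its thickness in the upper half: only its lower 16 to 32 mm goes into the rack, so fingertips should stay 38 mm or more above its lower edge.
- weight_thin_c (a point): Thin pattern weight: brass-coloured plate, 50 mm long (its x), 12 mm thick (its y), 70 mm tall (its z, up), about 0.32 kg, standing on its lower edge on the bench. The point is its centre, 35 mm above its lower edge. Grip it like the thick one.
- weight_mid_c (a point): Third weight, bare steel, 50 x 16 x 70 mm, already standing in the middle slot of the rack: leave it there. The point is its centre.
- rack: Fixed light-wood rack, 74 mm (x) by 196 mm (y), 40 mm tall; origin: centre of its underside, z up. Three slots in a row along y, 62 mm apart, narrowing towards +y: 22, 18, 14 mm wide, all 56 mm long (x). Bevelled mouths, 4 mm wider on every side, 8 mm deep. Blue, steel and brass dots on its sides mark whose slot is whose.
- slot_thick (a point): Centre of the mouth of the widest slot (22 mm, blue dot), level with the rack's top; x along the slot, y along the row, z up. From 3 mm below the mouth a sprung strip on the -y wall slopes in and pinches it against the +y wall: passing takes 5 to 10 N. The stop, a firm rubber pad (gives 1 mm per 12 N), is hidden 16 to 32 mm below the mouth, elsewhere each time and in each slot: feel for it.
- slot_thin (a point): Centre of the mouth of the narrowest slot (14 mm wide, brass dot), for the thin weight; axes as for the widest. It has its own sprung strip and its own hidden stop, also 16 to 32 mm below the mouth.
- spool_brown: Wooden thread spool with brown thread, 42 mm across, 64 mm tall, standing on the bench; origin at the centre of its underside. Leave alone.
- spool_navy: The same with blue thread. Leave alone.
- spool_black: The same with black thread. Leave alone.
- button_jar: Amber glass jar with a brass lid, 70 mm across, 110 mm tall; origin at the centre of its underside. Leave alone.
- button_dish: White ceramic bowl, 90 mm across, 35 mm tall; origin at the centre of its underside. Leave alone.
- clapper: Dark wooden pressing block, 260 x 60 x 40 mm, lying at the left of the bench; origin at the centre of its underside. Leave alone.
Mind the look-alikes: they are no part of the job. There is more than one size of the part that bears weight_thick_c; the job needs the smallest.

How it is judged:
By the outcome, as a careful person would: the job done as asked, in the order asked, and still so for the second after the job is handed in, with the robot touching nothing.
It also fails if it takes over 64 s, if anything falls off the work surface, if the arm or the gripper's body presses on something with over 40 N, if the wrist force passes 120 N, or if a joint passes its speed limit or range.

## Working session

There is one attempt and no reset: what is moved stays moved. The work goes in short steps, Python scripts to look and compute and a tool call to move; the robot and the scene stay as the last step left them, time stands still between calls to the robot, and variables do not carry over. Pictures are saved under pics/ and viewed, about 8 in all and at most 12, crops included, and the job is handed in when it is done.

Besides the shell and the picture viewer there is one more tool, called after ">>>" in YAML: its name, and indented under it one key for each argument. apply_moves: Moves the arm, as the interface text tells. Its arguments: {"type":"object","properties":{"series":{"type":"array"},"force":{"type":"number"}},"required":["series"]}

```bash
mkdir -p pics
cat > h.py <<'E'
from plant import *
import numpy as np, cv2
def cam(n):
    c=read_camera(n); R=cv2.Rodrigues(np.array(c["rvec"],float))[0]
    return np.array(c["pixels"]),np.array(c["intrinsics"],float),R,np.array(c["tvec"],float).ravel()
def ray(c,uv,z):
    _,K,R,t=c; o=-R.T@t; d=R.T@np.linalg.inv(K)@np.array([uv[0],uv[1],1.]); return o+d*(z-o[2])/d[2]
def proj(c,p):
    _,K,R,t=c; q=K@(R@np.array(p,float)+t); return q[:2]/q[2]
E
python3 - <<'E'
from h import *
s=read_state(); print({k:np.round(v,4) for k,v in s.items()})
for n in("scene","top"):
    c=cam(n); cv2.imwrite(f"pics/{n}0.png",c[0]); print(n,np.round(c[1],1).tolist(),np.round(-c[2].T@c[3],3)); np.savez(n+"0.npz",*c)
E
```

```text
{'t': np.float64(0.0), 'q': array([-1.2394,  0.1311,  1.4893,  0.    ,  1.523 , -0.0854]), 'dq': array([ 0.0007, -0.0023,  0.0007, -0.    , -0.0001, -0.0008]), 'joint_torque': array([-3.00000e-03, -5.59841e+01, -4.91768e+01,  7.66000e-02,
        3.58000e-02, -2.00000e-04]), 'tool_pos': array([ 0.2427, -0.5481,  0.2176]), 'orientation': array([ 1.9922,  0.4231, -1.9926]), 'force': array([ 0.1601, -0.4648,  0.4433]), 'wrist_torque': array([0.0203, 0.0269, 0.0007]), 'opening': np.float64(0.0929)}
scene [[387.7, 0.0, 279.7], [0.0, 387.7, 210.2], [0.0, 0.0, 1.0]] [ 0.905 -0.599  1.028]
top [[426.1, 0.0, 277.7], [0.0, 426.1, 208.1], [0.0, 0.0, 1.0]] [0.405 0.018 1.2  ]
```

View pics/scene0.png

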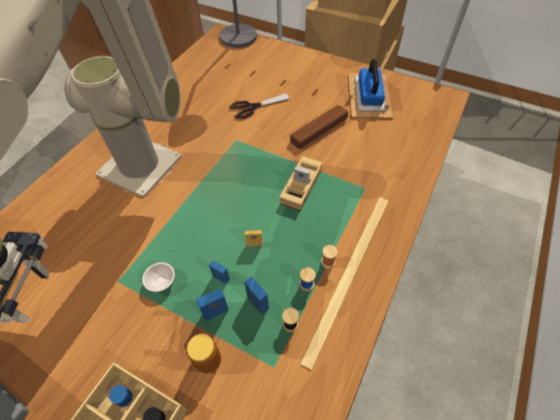

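View pics/top0.png

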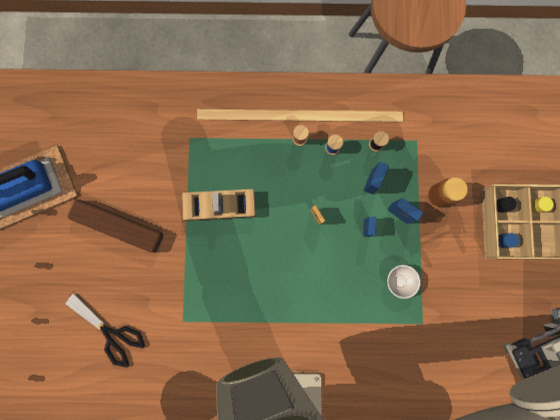

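The scene shows a rack at top-px (218,204), brass at (318,215) and three blue plates at (377,178), (405,210) and (370,227); the last is the smallest. I'll zoom in for measurements.

Run:
```python
from h import *
ct=list(np.load("top0.npz").values()); cs=list(np.load("scene0.npz").values())
def crop(c,x,y,w,h,f): return cv2.resize(c[0][y:y+h,x:x+w],None,fx=f,fy=f,interpolation=cv2.INTER_CUBIC)
a=crop(ct,175,180,100,50,8)
b=np.hstack([crop(ct,300,195,40,40,10),crop(ct,350,207,40,40,10)])
b=b[:,:800]; cv2.imwrite("pics/c1.png",np.vstack([a[:250] if 0 else crop(ct,180,184,80,40,10)[:200*2],b])[:800])
im=np.vstack([crop(ct,180,184,80,40,8)[:,:640],np.hstack([crop(ct,300,199,40,32,8),crop(ct,350,211,40,32,8)])]); print(im.shape)
cv2.imwrite("pics/c1.png",im)
im=np.hstack([crop(cs,270,150,60,64,6),np.vstack([crop(cs,235,222,40,32,6),crop(cs,200,254,40,32,6)])]);cv2.imwrite("pics/c2.png",im);print(im.shape)
```

```text
(576, 640, 3)
(384, 600, 3)
```

View pics/c1.png

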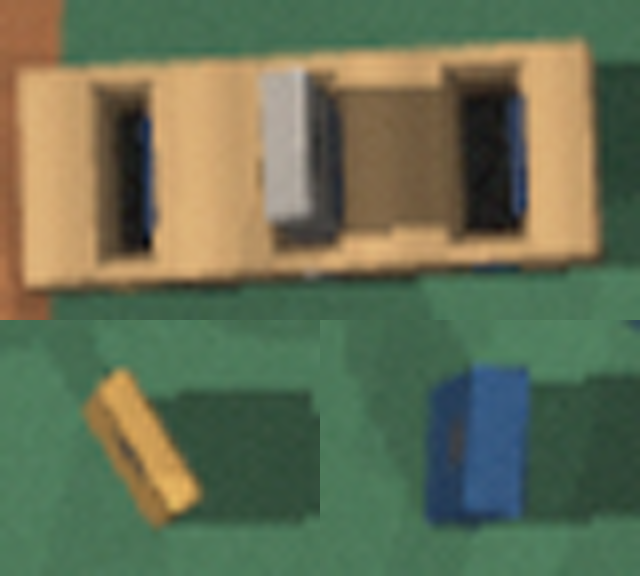

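View pics/c2.png

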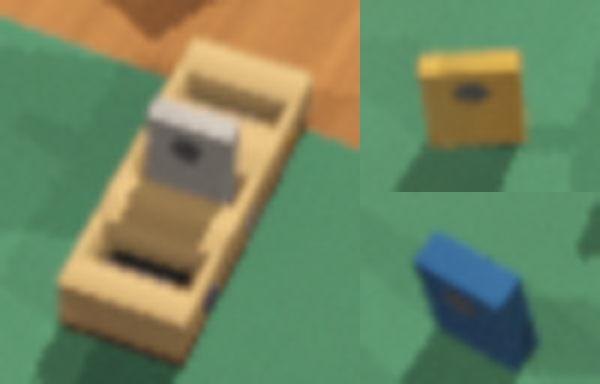

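c1 shows the rack with its wide slot at the right (-y) end and thin slot at the left, plus brass and blue top faces. c2 confirms all are upright. Next step: fit top faces by brightness masks and cast to their heights.

```bash
cat > m.py <<'E'
from h import *
def up(c,x,y,w,h,f=8): return cv2.resize(c[0][y:y+h,x:x+w],None,fx=f,fy=f,interpolation=cv2.INTER_CUBIC)
def rect(c,x,y,w,h,lo,hi,z,f=8):
    hsv=cv2.cvtColor(up(c,x,y,w,h,f),cv2.COLOR_BGR2HSV)
    m=cv2.inRange(hsv,np.array(lo),np.array(hi))
    k=max(cv2.findContours(m,cv2.RETR_EXTERNAL,cv2.CHAIN_APPROX_NONE)[0],key=cv2.contourArea)
    # contour to world plane, then min area rect in mm
    P=np.array([ray(c,[(u+.5)/f-.5+x,(v+.5)/f-.5+y],z)[:2] for u,v in k[:,0]])*1000
    (cx,cy),(a,b),an=cv2.minAreaRect(P.astype(np.float32))
    if a<b: a,b,an=b,a,an+90
    return np.round([cx,cy,a,b,(an+90)%180-90],1),m
E
python3 - <<'E'
from m import *
ct=list(np.load("top0.npz").values()); cs=list(np.load("scene0.npz").values())
for n,c,b in(("blueT",ct,(350,207,40,40)),("brassT",ct,(300,195,40,40)),("blueS",cs,(200,254,40,32)),("brassS",cs,(235,222,40,32))):
    hsv=cv2.cvtColor(up(c,*b),cv2.COLOR_BGR2HSV)
    hue=(100,125) if 'blue' in n else (12,28)
    m=cv2.inRange(hsv,np.array([hue[0],110,0]),np.array([hue[1],255,255]))
    V=hsv[...,2][m>0]; t,_=cv2.threshold(V.reshape(-1,1),0,255,cv2.THRESH_OTSU)
    r,_=rect(c,*b,[hue[0],110,int(t)],[hue[1],255,255],.07); r0,_=rect(c,*b,[hue[0],110,0],[hue[1],255,255],.07)
    print(n,t,r,r0)
r,m=rect(ct,178,180,84,46,[8,60,150],[25,140,255],.04); print("rack",r)
# picked corners on c1 -> world
f=lambda u,v,ox,oy:[(u+.5)/8-.5+ox,(v+.5)/8-.5+oy]
for u,v in[(18,72),(588,40),(600,248),(25,288)]: print(np.round(ray(ct,f(u,v,180,184),.04)*1000,1))
for u,v in[(472,366),(530,368),(523,520),(462,520)]: print('b',np.round(ray(ct,f(u-320,v-320,350,211),.07)*1000,1))
for u,v in[(103,386),(123,368),(202,494),(178,514)]: print('y',np.round(ray(ct,f(u,v-320,300,199),.07)*1000,1))
# slot mouth corners
for s in([(95,84),(150,82),(155,256),(98,262)],[(445,66),(524,62),(530,232),(452,238)]): 
    print('s',[np.round(ray(ct,f(u,v,180,184),.04)*1000,1)[:2].tolist() for u,v in s])
E
```

```text
blueT 109.0 [ 502.3 -236.9   49.2   19.    -5.3] [ 500.8 -231.    52.7   32.6   -3.6]
brassT 173.0 [532.7 -94.4  49.4  11.5  31. ] [530.8 -92.   51.2  21.   31.3]
blueS 117.0 [ 505.8 -242.    48.7   18.4   -3.6] [ 516.9 -252.6   72.4   38.    -4.3]
brassS 165.0 [536.3 -99.3  49.3  12.9  31.5] [ 547.  -116.1   53.4   49.6  -57.2]
rack [562.1 178.5 198.2  78.2 -86.2]
[591.2 277.2  40. ]
[604.3  81.4  40. ]
[532.2  76.1  40. ]
[516.6 272.1  40. ]
b [ 527.1 -229.5   70. ]
b [ 526.6 -248.9   70. ]
b [ 475.9 -245.6   70. ]
b [ 475.7 -225.3   70. ]
y [551.2 -79.7  70. ]
y [557.3 -86.4  70. ]
y [ 515.3 -112.7   70. ]
y [ 508.5 -104.7   70. ]
s [[587.3, 250.6], [588.1, 231.8], [528.0, 228.1], [525.7, 247.5]]
s [[594.7, 130.5], [596.4, 103.3], [537.5, 100.2], [535.1, 126.8]]
```

Run:
```python
from h import *
cs=list(np.load("scene0.npz").values())
f=lambda u,v:[(u+.5)/6-.5+270,(v+.5)/6-.5+150]
P=[ray(cs,f(u,v),.04)*1000 for u,v in[(195,38),(312,74),(188,330),(62,288)]]
print(np.round(P,1),np.round(np.mean(P,0),1))
s=read_state(); R=cv2.Rodrigues(s["orientation"])[0]; print(np.round(R,3))
```

```text
[[520.8 268.9  40. ]
 [593.  273.5  40. ]
 [609.4  76.1  40. ]
 [536.9  70.8  40. ]] [565.  172.3  40. ]
[[-0.001  0.405 -0.914]
 [ 0.002 -0.914 -0.405]
 [-1.    -0.002 -0.   ]]
```

```bash
cat >> h.py <<'E'
def plan(x,y,z,ang):
    "world TCP target (m), tool-y heading (deg) -> normalised linear, roll"
    s=read_state(); R=cv2.Rodrigues(s["orientation"])[0]
    a=np.degrees(np.arctan2(R[1,1],R[0,1])); d=R.T@(np.array([x,y,z])-s["tool_pos"])
    print("now",np.round(s["tool_pos"]*1000,1),"ang",round(a,1),"t",round(float(s["t"]),2),"F",np.round(s["force"],1),"open",round(float(s["opening"])*1000,1))
    print("linear",np.round(d/.6,4),"roll",round((a-ang)/30,4))
E
python3 -c "
from h import *
plan(.503,-.239,.15,-94.5)"
```

```text
now [ 242.7 -548.1  217.7] ang -66.1 t 0.1 F [-0.2  0.4  0.3] open 92.7
linear [ 0.1133 -0.2953 -0.6052] roll 0.946
```

>>> apply_moves:
  series:
    - {"jaw":0,"linear":[0.113,-0.295,-0.605],"roll":0.946}
    - {"jaw":0,"linear":[0.113,-0.295,-0.605],"roll":0.946}
    - {"jaw":0,"linear":[0.113,-0.295,-0.605],"roll":0.946}
    - {"jaw":0,"linear":[0.113,-0.295,-0.605],"roll":0.946}
    - {"jaw":0,"linear":[0.113,-0.295,-0.605],"roll":0.946}
    - {"jaw":0,"linear":[0.113,-0.295,-0.605],"roll":0.946}
    - {"jaw":0,"linear":[0.113,-0.295,-0.605],"roll":0.946}
    - {"jaw":0,"linear":[0.113,-0.295,-0.605],"roll":0.946}
    - {"jaw":0,"linear":[0.113,-0.295,-0.605],"roll":0.946}
    - {"jaw":0,"linear":[0.113,-0.295,-0.605],"roll":0.946}
  force: 20

```text
t: 1.35
tool_pos: [0.5024, -0.2404, 0.1504]
orientation: [-2.179, 0.086, 2.181]
force: [0.3, 0.1, -0.1]
opening: 0.0462
```

Run:
```python
from h import *
plan(.503,-.239,.06,-94.5)
t=cam("top"); s=cam("scene"); p=read_state()["tool_pos"]
R=cv2.Rodrigues(read_state()["orientation"])[0]
f=4
def g(c,x,y,w=100,h=100):
    im=cv2.resize(c[0][y:y+h,x:x+w],None,fx=f,fy=f,interpolation=cv2.INTER_CUBIC)
    for d in(-1,1):
        q=proj(c,p+R[:,1]*d*read_state()["opening"]/2); cv2.circle(im,tuple(int(v) for v in ((q-[x,y]+.5)*f)),3,(0,0,255),-1)
    return im
a=proj(t,p);b=proj(s,p);print(a,b)
cv2.imwrite("pics/d.png",np.hstack([g(t,int(a[0])-50,int(a[1])-50),g(s,int(b[0])-50,int(b[1])-50)]))
```

```text
now [ 502.4 -240.4  150.4] ang -94.6 t 1.35 F [ 0.3  0.1 -0.1] open 46.2
linear [ 0.1507 -0.0022 -0.0009] roll -0.003
[380.15960588 222.81764235] [212.15021289 251.20716999]
```

View pics/d.png

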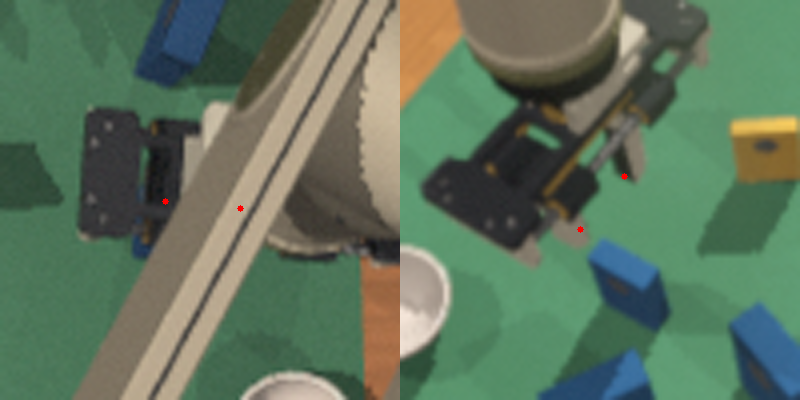

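Gripper tips in the scene view (dots at 580,229 / 625,176, tips a bit down-right) show the scene camera is offset about 4 mm toward (+x,-y), so I trust the top camera. Descending on blue.

```bash
python3 -c "
from h import *
plan(.502,-.2372,.043,-94.5)"
```

```text
now [ 502.5 -240.3  150.5] ang -94.6 t 1.45 F [0.1 0.1 0.5] open 46.5
linear [ 0.1792 -0.0049  0.0011] roll -0.0034
```

>>> apply_moves:
  series:
    - {"jaw":0,"linear":[0.05,-0.005,0.001],"roll":0}
    - {"jaw":0,"linear":[0.1,-0.005,0.001],"roll":0}
    - {"jaw":0,"linear":[0.15,-0.005,0.001],"roll":0}
    - {"jaw":0,"linear":[0.179,-0.005,0.001],"roll":0}
    - {"jaw":0,"linear":[0.179,-0.005,0.001],"roll":0}
    - {"jaw":0,"linear":[0.179,-0.005,0.001],"roll":0}
    - {"jaw":0.3,"linear":[0.179,-0.005,0.001],"roll":0}
    - {"jaw":0.5,"linear":[0.179,-0.005,0.001],"roll":0}
    - {"jaw":0.6,"linear":[0.179,-0.005,0.001],"roll":0}
    - {"jaw":0.8,"linear":[0.179,-0.005,0.001],"roll":0}
    - {"jaw":1,"linear":[0.179,-0.005,0.001],"roll":0}
    - {"jaw":1,"linear":[0.179,-0.005,0.001],"roll":0}
    - {"jaw":1,"linear":[0.179,-0.005,0.001],"roll":0}
    - {"jaw":1,"linear":[0.179,-0.005,0.001],"roll":0}
  force: 45

```text
t: 3.2
tool_pos: [0.5025, -0.2376, 0.0436]
orientation: [-2.181, 0.087, 2.18]
force: [0.0, -2.8, 5.5]
opening: 0.0196
```

>>> apply_moves:
  series:
    - {"jaw":1,"linear":[-0.01,0,0],"roll":0}
    - {"jaw":1,"linear":[-0.03,0,0],"roll":0}
    - {"jaw":1,"linear":[-0.07,0,0],"roll":0}
    - {"jaw":1,"linear":[-0.12,0,0],"roll":0}
    - {"jaw":1,"linear":[-0.16,0,0],"roll":0}
    - {"jaw":1,"linear":[-0.16,0,0],"roll":0}
    - {"jaw":1,"linear":[-0.16,0,0],"roll":0}
  force: 60

```text
t: 4.08
tool_pos: [0.5017, -0.2371, 0.1384]
orientation: [-2.179, 0.086, 2.181]
force: [-0.2, -0.1, -6.7]
opening: 0.0196
```

```bash
python3 -c "
from h import *
plan(.5656,.115,.14,-86.1)"
```

```text
now [ 501.7 -237.1  138.4] ang -94.6 t 4.08 F [-0.2 -0.1 -6.7] open 19.6
linear [-0.0019 -0.5935 -0.0591] roll -0.2833
```

>>> apply_moves:
  series:
    - {"jaw":1,"linear":[-0.002,-0.03,-0.003],"roll":-0.02}
    - {"jaw":1,"linear":[-0.002,-0.1,-0.01],"roll":-0.05}
    - {"jaw":1,"linear":[-0.002,-0.18,-0.018],"roll":-0.1}
    - {"jaw":1,"linear":[-0.002,-0.26,-0.026],"roll":-0.15}
    - {"jaw":1,"linear":[-0.002,-0.34,-0.034],"roll":-0.2}
    - {"jaw":1,"linear":[-0.002,-0.42,-0.042],"roll":-0.24}
    - {"jaw":1,"linear":[-0.002,-0.5,-0.05],"roll":-0.27}
    - {"jaw":1,"linear":[-0.002,-0.56,-0.056],"roll":-0.283}
    - {"jaw":1,"linear":[-0.002,-0.59,-0.059],"roll":-0.283}
    - {"jaw":1,"linear":[-0.002,-0.5935,-0.059],"roll":-0.283}
    - {"jaw":1,"linear":[-0.002,-0.5935,-0.059],"roll":-0.283}
    - {"jaw":1,"linear":[-0.002,-0.5935,-0.059],"roll":-0.283}

```text
t: 5.58
tool_pos: [0.5654, 0.1139, 0.1398]
orientation: [2.187, 0.074, -2.19]
force: [-0.6, 0.3, -5.8]
opening: 0.0197
```

Run:
```python
from h import *
plan(.5656,.115,.09,-86.1)
f=5
t=cam("top"); s=cam("scene")
g=lambda c,x,y,w,h:cv2.resize(c[0][y:y+h,x:x+w],None,fx=f,fy=f,interpolation=cv2.INTER_CUBIC)
cv2.imwrite("pics/e.png",np.hstack([g(t,180,170,80,90),g(s,260,130,80,90)]))
```

```text
now [565.4 113.9 139.8] ang -86.2 t 5.58 F [-0.6  0.3 -5.8] open 19.7
linear [ 0.0831 -0.0016 -0.0006] roll -0.0027
```

View pics/e.png

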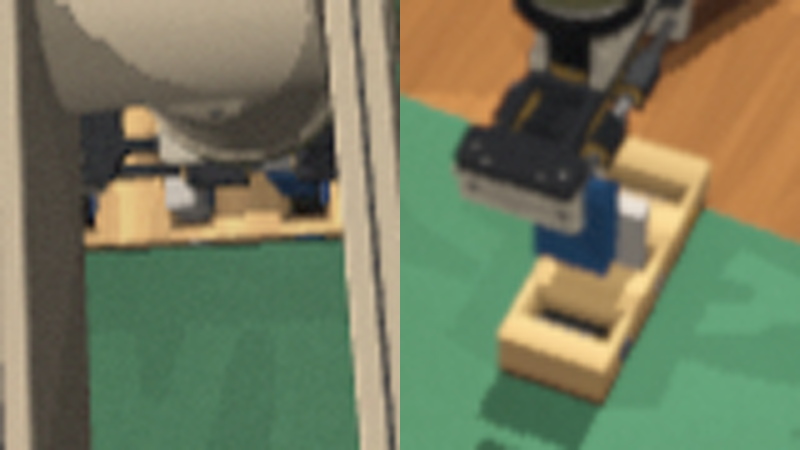

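The weight hangs upright above the widest slot; its front lower edge runs from (533,255) to (610,272) in the crop. I'll compare that with the rack in the same camera.

Run:
```python
from h import *
c=cam("scene")
f=lambda u,v:[(u-400+.5)/5-.5+260,(v+.5)/5-.5+130]
P=[ray(c,f(*p),.0965)*1000 for p in((533,255),(610,272))]; m=np.mean(P,0)
print(np.round(P,1), "mid",m, "centre", m+10*np.array([-.068,.998,0]))
print("slot apparent",565+4.2,172.3-61.9)
```

```text
[[544.3 101.1  96.5]
 [593.4 110.4  96.5]] mid [568.86259959 105.73180169  96.5       ] centre [568.18259959 115.71180169  96.5       ]
slot apparent 569.2 110.4
```

Run:
```python
from h import *
c=cam("scene"); im=c[0][155:205,285:345]
im=cv2.resize(im,None,fx=10,fy=10,interpolation=cv2.INTER_CUBIC)
p=read_state()["tool_pos"]; zb=p[2]-.0432
off=np.array([.0038,-.0045,0]); a=np.radians(3.9); X=np.array([np.cos(a),np.sin(a),0]); Y=np.array([-np.sin(a),np.cos(a),0])
for sx in(-25,25):
  for sy in(-10,10):
    for z,col in((zb,(0,0,255)),(zb+.07,(0,255,255))):
      q=proj(c,np.array([p[0],p[1],z])+off+X*sx/1000+Y*sy/1000); cv2.circle(im,tuple(int(v) for v in (q-[285,155]+.5)*10),4,col,-1)
S=np.array([.565,.1723,.04])-.062*Y
for sx in(-32,32):
  for sy in(-15,15): 
      q=proj(c,S+X*sx/1000+Y*sy/1000); cv2.circle(im,tuple(int(v) for v in (q-[285,155]+.5)*10),4,(255,0,255),-1)
cv2.imwrite("pics/f.png",im)
```

```text
(no output)
```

View pics/f.png

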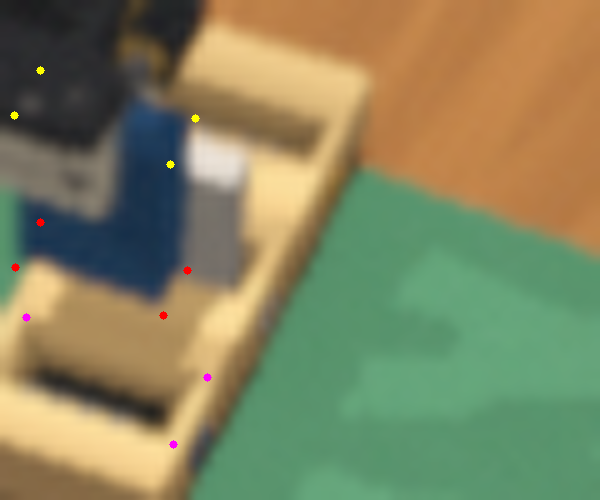

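Both images agree on x and yaw, but y is uncertain by about 4 mm. I'll split the difference (y≈112), descend to just above the mouth and compare weight and mouth at the same height.

>>> apply_moves:
  series:
    - {"jaw":1,"linear":[0.03,0.003,0],"roll":0}
    - {"jaw":1,"linear":[0.06,0.003,0],"roll":0}
    - {"jaw":1,"linear":[0.08,0.003,0],"roll":0}
    - {"jaw":1,"linear":[0.085,0.003,0],"roll":0}
    - {"jaw":1,"linear":[0.085,0.003,0],"roll":0}
    - {"jaw":1,"linear":[0.085,0.003,0],"roll":0}

```text
t: 6.52
tool_pos: [0.5663, 0.1128, 0.0899]
orientation: [2.189, 0.075, -2.188]
force: [0.2, 0.4, -5.1]
opening: 0.0195
```

Run:
```python
from h import *
plan(.5654,.112,.06,-86.1)
c=cam("scene"); im=c[0][160:220,275:335]
cv2.imwrite("pics/g.png",cv2.resize(im,None,fx=10,fy=10,interpolation=cv2.INTER_CUBIC))
```

```text
now [566.3 112.8  89.9] ang -86.2 t 6.53 F [ 0.2  0.4 -5.1] open 19.5
linear [0.0498 0.0012 0.0016] roll -0.002
```

View pics/g.png

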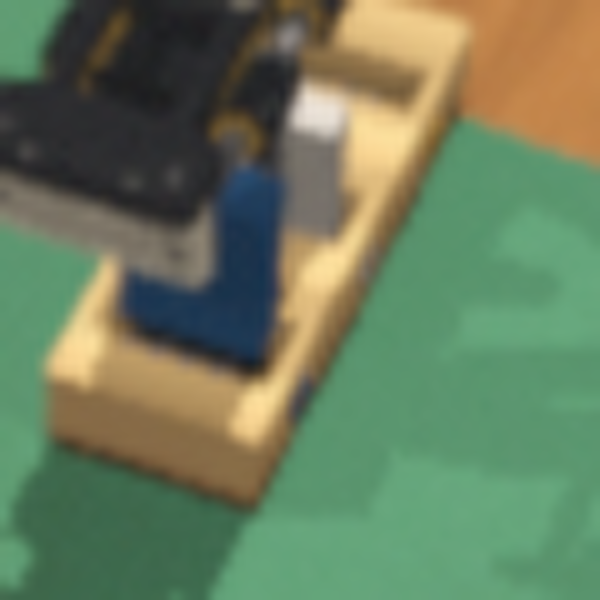

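Weight sits over the mouth, front lower edge (125,315)-(268,355), with a visible dark gap to the mouth's front edge (~(115,337)-(260,372)). It is centred to within about 2 mm, inside the bevel, so I'll descend slowly and watch the lateral force.

>>> apply_moves:
  series:
    - {"jaw":1,"linear":[0.006,0,0.001],"roll":0}
    - {"jaw":1,"linear":[0.012,0,0.001],"roll":0}
    - {"jaw":1,"linear":[0.016,0,0.001],"roll":0}
    - {"jaw":1,"linear":[0.019,0,0.001],"roll":0}
    - {"jaw":1,"linear":[0.019,0,0.001],"roll":0}

```text
t: 7.2
tool_pos: [0.5661, 0.1128, 0.08]
orientation: [2.19, 0.075, -2.187]
force: [-4.7, -0.5, 5.9]
opening: 0.0197
```

Fx = -4.7 N: the weight touches the +x end bevel. I'll back up a little and shift -x.

>>> apply_moves:
  series:
    - {"jaw":1,"linear":[-0.004,0,0.003],"roll":0}
    - {"jaw":1,"linear":[-0.004,0,0.0075],"roll":0}
    - {"jaw":1,"linear":[-0.004,0,0.0075],"roll":0}
    - {"jaw":1,"linear":[-0.001,0,0.0075],"roll":0}
    - {"jaw":1,"linear":[0.001,0,0.0075],"roll":0}
    - {"jaw":1,"linear":[0.001,0,0.0075],"roll":0}

```text
t: 7.95
tool_pos: [0.5619, 0.1125, 0.0801]
orientation: [2.19, 0.075, -2.186]
force: [-3.5, -0.5, 3.7]
opening: 0.0197
```

>>> apply_moves:
  series:
    - {"jaw":1,"linear":[-0.004,0,0.002],"roll":0}
    - {"jaw":1,"linear":[-0.004,0,0.005],"roll":0}
    - {"jaw":1,"linear":[-0.004,0,0.005],"roll":0}
    - {"jaw":1,"linear":[-0.004,0,0.005],"roll":0}

```text
t: 8.45
tool_pos: [0.5587, 0.1123, 0.0822]
orientation: [2.19, 0.075, -2.187]
force: [0.5, 0.3, -4.9]
opening: 0.0198
```

Run:
```python
from h import *
plan(.5615,.1125,.0797,-86.1); print(read_state()["wrist_torque"])
c=cam("scene"); im=c[0][160:215,270:330]
t=cam("top"); im2=t[0][180:235,205:265]
up=lambda i:cv2.resize(i,None,fx=6.6,fy=6.6,interpolation=cv2.INTER_CUBIC)
cv2.imwrite("pics/h.png",np.hstack([up(im),up(im2)]))
```

```text
now [558.7 112.3  82.2] ang -86.2 t 8.45 F [ 0.5  0.3 -4.9] open 19.8
linear [ 0.0041 -0.0001 -0.0047] roll -0.002
[ 0.04035105  0.03468261 -0.01532588]
```

View pics/h.png

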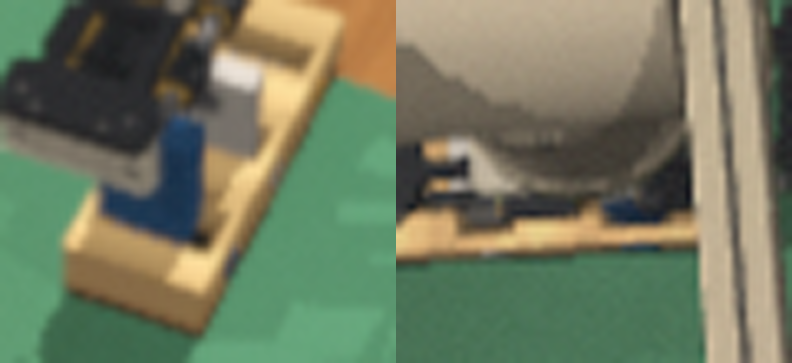

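Weight now at (100,205)-(198,243), with a dark mouth gap on its right (~2 px ≈ 8 mm), so x≈560.5 should be centred. Descending there in small steps.

>>> apply_moves:
  series:
    - {"jaw":1,"linear":[0,0,-0.003],"roll":0}
    - {"jaw":1,"linear":[0.002,0,-0.003],"roll":0}
    - {"jaw":1,"linear":[0.004,0,-0.003],"roll":0}
    - {"jaw":1,"linear":[0.004,0,-0.003],"roll":0}

```text
t: 9.05
tool_pos: [0.5608, 0.1124, 0.0803]
orientation: [2.19, 0.075, -2.186]
force: [-1.3, -0.0, -1.8]
opening: 0.0197
```

Run:
```python
from h import *
plan(.5605,.1125,.078,-86.1); s=read_state(); print(s["wrist_torque"],s["orientation"])
```

```text
now [560.8 112.4  80.3] ang -86.2 t 9.05 F [-1.3 -0.  -1.8] open 19.7
linear [ 0.0038 -0.0001  0.0005] roll -0.002
[-0.03832602  0.14641794  0.00592745] [ 2.1902829  0.0751662 -2.1859132]
```

>>> apply_moves:
  series:
    - {"jaw":1,"linear":[0.003,0,0.0005],"roll":0}
    - {"jaw":1,"linear":[0.003,0,0.0005],"roll":0}
    - {"jaw":1,"linear":[0.003,0,0.0005],"roll":0}

```text
t: 9.43
tool_pos: [0.5611, 0.1125, 0.08]
orientation: [2.192, 0.075, -2.184]
force: [-3.8, 0.3, 6.9]
opening: 0.0193
```

Run:
```python
from h import *
plan(.5655,.1125,.082,-86.1); s=read_state(); print(s["wrist_torque"],s["force"],s["orientation"])
```

```text
now [561.1 112.5  80. ] ang -86.2 t 9.43 F [-3.8  0.3  6.9] open 19.3
linear [-0.0033  0.0005 -0.0073] roll -0.0019
[-0.25278204  0.92095698 -0.066789  ] [-3.80665062  0.34913876  6.86820867] [ 2.19187824  0.07525957 -2.18433531]
```

Torque signs put the contact on the -y side of the weight, at 3 mm depth. That is the strip's top edge, so the top camera's y≈115 was right. Raise, shift to (565, 115.5) and retry.

>>> apply_moves:
  series:
    - {"jaw":1,"linear":[-0.006,0,0],"roll":0}
    - {"jaw":1,"linear":[-0.006,-0.005,-0.006],"roll":0}
    - {"jaw":1,"linear":[-0.006,-0.005,-0.006],"roll":0}
    - {"jaw":1,"linear":[-0.003,-0.005,-0.006],"roll":0}
    - {"jaw":1,"linear":[0,-0.005,-0.006],"roll":0}
    - {"jaw":1,"linear":[0.001,-0.005,-0.006],"roll":0}
    - {"jaw":1,"linear":[0.001,-0.005,-0.006],"roll":0}

```text
t: 10.3
tool_pos: [0.5644, 0.1157, 0.0793]
orientation: [2.192, 0.075, -2.185]
force: [0.0, 0.1, -5.4]
opening: 0.0194
```

Run:
```python
from h import *
plan(.5655,.1155,.082,-86.1); s=read_state(); print(s["wrist_torque"],s["force"],s["orientation"])
```

```text
now [564.4 115.7  79.3] ang -86.2 t 10.3 F [ 0.   0.1 -5.4] open 19.4
linear [-0.0046  0.0005 -0.0018] roll -0.002
[ 0.00154887 -0.0158122  -0.0857761 ] [ 0.01974529  0.06982239 -5.39128874] [ 2.19159088  0.07521115 -2.18463852]
```

Free now. Descend to about 9 mm below the mouth.

>>> apply_moves:
  series:
    - {"jaw":1,"linear":[0.002,0,-0.001],"roll":0}
    - {"jaw":1,"linear":[0.004,0,-0.001],"roll":0}
    - {"jaw":1,"linear":[0.006,0,-0.001],"roll":0}
    - {"jaw":1,"linear":[0.008,0,-0.001],"roll":0}
    - {"jaw":1,"linear":[0.01,0,-0.001],"roll":0}

```text
t: 10.92
tool_pos: [0.5656, 0.1154, 0.0739]
orientation: [2.193, 0.074, -2.183]
force: [-1.0, -3.7, 1.2]
opening: 0.0199
```

Run:
```python
from h import *
plan(.5655,.1155,.07,-86.1); s=read_state(); print(s["wrist_torque"],s["force"],s["orientation"])
```

```text
now [565.6 115.4  73.9] ang -86.2 t 10.93 F [-1.  -3.7  1.2] open 19.9
linear [ 0.0065 -0.0002  0.0001] roll -0.0023
[-0.72960788  0.22747614 -0.18422063] [-0.95969969 -3.7357683   1.23319658] [ 2.19270465  0.07445523 -2.18325294]
```

Strip/bevel contact with Fy = -3.7, so nudge 0.8 mm toward -y and go on in small steps.

>>> apply_moves:
  series:
    - {"jaw":1,"linear":[0,0.0013,0],"roll":0}
    - {"jaw":1,"linear":[0.0015,0.0013,0],"roll":0}
    - {"jaw":1,"linear":[0.003,0.0013,0],"roll":0}
    - {"jaw":1,"linear":[0.0045,0.0013,0],"roll":0}
    - {"jaw":1,"linear":[0.0045,0.0013,0],"roll":0}

```text
t: 11.55
tool_pos: [0.5658, 0.115, 0.0713]
orientation: [2.193, 0.075, -2.183]
force: [0.7, 3.3, -1.8]
opening: 0.0196
```

Run:
```python
from h import *
plan(.5655,.1155,.07,-86.1); s=read_state(); print(s["wrist_torque"],s["force"],s["orientation"])
```

```text
now [565.8 115.   71.3] ang -86.2 t 11.55 F [ 0.7  3.3 -1.8] open 19.6
linear [ 0.0022 -0.0008  0.0005] roll -0.002
[ 0.78496983  0.0241524  -0.04857089] [ 0.67945888  3.25018914 -1.84702395] [ 2.19340037  0.07523949 -2.18285918]
```

>>> apply_moves:
  series:
    - {"jaw":1,"linear":[0.0015,-0.0005,0],"roll":0}
    - {"jaw":1,"linear":[0.003,-0.0005,0],"roll":0}
    - {"jaw":1,"linear":[0.0045,-0.0005,0],"roll":0}
    - {"jaw":1,"linear":[0.0055,-0.0005,0],"roll":0}
    - {"jaw":1,"linear":[0.0055,-0.0005,0],"roll":0}

```text
t: 12.18
tool_pos: [0.5657, 0.1152, 0.0677]
orientation: [2.193, 0.075, -2.183]
force: [1.4, 1.1, -3.5]
opening: 0.0198
```

>>> apply_moves:
  series:
    - {"jaw":1,"linear":[0.001,0,0],"roll":0}
    - {"jaw":1,"linear":[0.0025,0,0],"roll":0}
    - {"jaw":1,"linear":[0.0025,0,0],"roll":0}

```text
t: 12.55
tool_pos: [0.566, 0.1152, 0.0668]
orientation: [2.194, 0.075, -2.183]
force: [-1.0, -0.3, 5.1]
opening: 0.0197
```

>>> apply_moves:
  series:
    - {"jaw":1,"linear":[0.001,0,0],"roll":0}
    - {"jaw":1,"linear":[0.002,0,0],"roll":0}
    - {"jaw":1,"linear":[0.002,0,0],"roll":0}

```text
t: 12.92
tool_pos: [0.5661, 0.1152, 0.0664]
orientation: [2.194, 0.075, -2.182]
force: [-3.7, -0.1, 8.2]
opening: 0.0196
```

Contact at ~17 mm depth with net ~13 N and rising: looks like the stop. Lean on it in small increments.

>>> apply_moves:
  series:
    - {"jaw":1,"linear":[0.002,0,0],"roll":0}
    - {"jaw":1,"linear":[0.003,0,0],"roll":0}
    - {"jaw":1,"linear":[0.003,0,0],"roll":0}

```text
t: 13.3
tool_pos: [0.5662, 0.1152, 0.066]
orientation: [2.194, 0.075, -2.182]
force: [-6.2, -0.2, 12.0]
opening: 0.0196
```

>>> apply_moves:
  series:
    - {"jaw":1,"linear":[0.003,0,0.0005],"roll":0}
    - {"jaw":1,"linear":[0.0043,0,0.0005],"roll":0}
    - {"jaw":1,"linear":[0.0043,0,0.0005],"roll":0}

```text
t: 13.68
tool_pos: [0.5663, 0.1151, 0.0655]
orientation: [2.195, 0.075, -2.181]
force: [-7.7, -1.3, 17.0]
opening: 0.0196
```

Run:
```python
from h import *
plan(.5655,.1155,.063,-86.1); s=read_state(); print(s["wrist_torque"],s["force"])
c=cam("scene"); im=c[0][150:220,260:340]
cv2.imwrite("pics/i.png",cv2.resize(im,None,fx=8,fy=8,interpolation=cv2.INTER_CUBIC))
```

```text
now [566.3 115.1  65.5] ang -86.2 t 13.68 F [-7.7 -1.3 17. ] open 19.6
linear [ 0.0042 -0.0007  0.0013] roll -0.0019
[-0.17248905  1.89103698 -0.13264815] [-7.72918989 -1.28667781 17.04231986]
```

View pics/i.png

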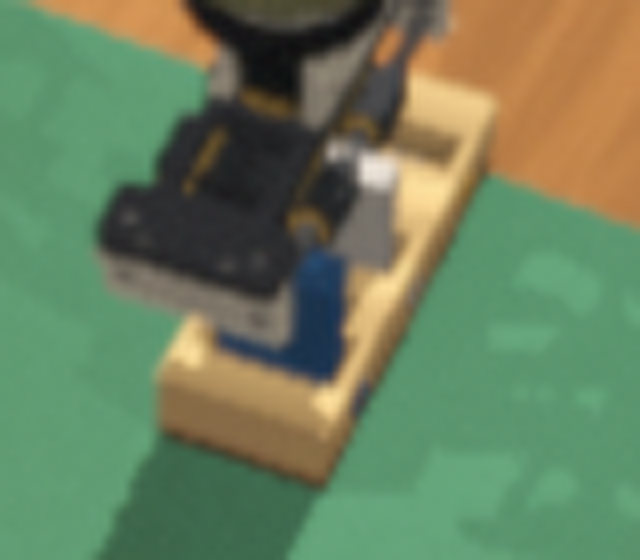

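The weight is upright in the widest slot ((220,345)-(335,380)) and force rises ~10 N/mm: this is the stop pad. Hold about 23–24 N net for over half a second.

>>> apply_moves:
  series:
    - {"jaw":1,"linear":[0.0037,0,0.0005],"roll":0}
    - {"jaw":1,"linear":[0.0037,0,0.0005],"roll":0}
    - {"jaw":1,"linear":[0.0037,0,0.0005],"roll":0}
    - {"jaw":1,"linear":[0.0037,0,0.0005],"roll":0}
    - {"jaw":1,"linear":[0.0037,0,0.0005],"roll":0}
    - {"jaw":1,"linear":[0.0037,0,0.0005],"roll":0}

```text
t: 14.48
tool_pos: [0.5663, 0.1151, 0.0655]
orientation: [2.195, 0.075, -2.18]
force: [-9.1, -1.4, 17.9]
opening: 0.0197
```

>>> apply_moves:
  series:
    - {"jaw":1,"linear":[0.0041,0,0.0005],"roll":0}
    - {"jaw":1,"linear":[0.0041,0,0.0005],"roll":0}
    - {"jaw":1,"linear":[0.0041,0,0.0005],"roll":0}
    - {"jaw":1,"linear":[0.0041,0,0.0005],"roll":0}
    - {"jaw":1,"linear":[0.0041,0,0.0005],"roll":0}

```text
t: 15.1
tool_pos: [0.5663, 0.1151, 0.0654]
orientation: [2.196, 0.075, -2.18]
force: [-9.2, -1.2, 20.4]
opening: 0.0196
```

>>> apply_moves:
  series:
    - {"jaw":1,"linear":[0.002,0,0.0005],"roll":0}
    - {"jaw":1,"linear":[0.0008,0,0.0005],"roll":0}
    - {"jaw":1,"linear":[0.0008,0,0.0005],"roll":0}
    - {"jaw":0.4,"linear":[0.0005,0,0],"roll":0}
    - {"jaw":0.1,"linear":[0.0003,0,0],"roll":0}
    - {"jaw":0.1,"linear":[0,0,0],"roll":0}
    - {"jaw":0.1,"linear":[0,0,0],"roll":0}

```text
t: 15.98
tool_pos: [0.5662, 0.1151, 0.0652]
orientation: [2.195, 0.075, -2.18]
force: [-0.3, -0.5, 0.5]
opening: 0.0416
```

Blue released. Lift and head to the brass weight.

>>> apply_moves:
  series:
    - {"jaw":0.1,"linear":[-0.02,0,0],"roll":0}
    - {"jaw":0.1,"linear":[-0.07,0,0],"roll":0}
    - {"jaw":0.1,"linear":[-0.14,0,0],"roll":0}
    - {"jaw":0.1,"linear":[-0.16,0,0],"roll":0}
    - {"jaw":0,"linear":[-0.16,0,0],"roll":0}

```text
t: 16.6
tool_pos: [0.5664, 0.1151, 0.1625]
orientation: [2.198, 0.075, -2.177]
force: [0.3, -0.7, -0.7]
opening: 0.0457
```

Run:
```python
from h import *
plan(.5329,-.095,.12,-58.8)
```

```text
now [566.4 115.1 162.5] ang -86.1 t 16.6 F [ 0.3 -0.7 -0.7] open 45.7
linear [0.0698 0.3456 0.0799] roll -0.9112
```

>>> apply_moves:
  series:
    - {"jaw":0,"linear":[0.005,0.05,0.012],"roll":-0.15}
    - {"jaw":0,"linear":[0.02,0.14,0.033],"roll":-0.4}
    - {"jaw":0,"linear":[0.04,0.23,0.053],"roll":-0.65}
    - {"jaw":0,"linear":[0.06,0.31,0.072],"roll":-0.85}
    - {"jaw":0,"linear":[0.07,0.3456,0.08],"roll":-0.911}
    - {"jaw":0,"linear":[0.07,0.3456,0.08],"roll":-0.911}
    - {"jaw":0,"linear":[0.07,0.3456,0.08],"roll":-0.911}
    - {"jaw":0,"linear":[0.07,0.3456,0.08],"roll":-0.911}

```text
t: 17.6
tool_pos: [0.533, -0.0939, 0.1197]
orientation: [1.923, 0.534, -1.904]
force: [0.5, -0.0, -0.5]
opening: 0.0466
```

Run:
```python
from h import *
plan(.5329,-.095,.043,-58.8); R=cv2.Rodrigues(read_state()["orientation"])[0]; print(np.round(R[:,0],4))
```

```text
now [533.  -93.9 119.7] ang -58.8 t 17.6 F [ 0.5 -0.  -0.5] open 46.6
linear [0.1279 0.001  0.0022] roll 0.0015
[ 0.0094  0.0017 -1.    ]
```

>>> apply_moves:
  series:
    - {"jaw":0,"linear":[0.05,0.001,0.002],"roll":0}
    - {"jaw":0,"linear":[0.1,0.001,0.002],"roll":0}
    - {"jaw":0,"linear":[0.128,0.001,0.002],"roll":0}
    - {"jaw":0,"linear":[0.128,0.001,0.002],"roll":0}
    - {"jaw":0,"linear":[0.128,0.001,0.002],"roll":0}
    - {"jaw":0.3,"linear":[0.128,0.001,0.002],"roll":0}
    - {"jaw":0.5,"linear":[0.128,0.001,0.002],"roll":0}
    - {"jaw":0.65,"linear":[0.128,0.001,0.002],"roll":0}
    - {"jaw":0.8,"linear":[0.128,0.001,0.002],"roll":0}
    - {"jaw":1,"linear":[0.128,0.001,0.002],"roll":0}
    - {"jaw":1,"linear":[0.128,0.001,0.002],"roll":0}
    - {"jaw":1,"linear":[0.128,0.001,0.002],"roll":0}
    - {"jaw":1,"linear":[0.128,0.001,0.002],"roll":0}
  force: 60

```text
t: 19.23
tool_pos: [0.5332, -0.095, 0.0431]
orientation: [1.923, 0.534, -1.903]
force: [0.1, -2.1, 2.5]
opening: 0.0119
```

>>> apply_moves:
  series:
    - {"jaw":1,"linear":[-0.01,0,0],"roll":0}
    - {"jaw":1,"linear":[-0.05,0,0],"roll":0}
    - {"jaw":1,"linear":[-0.12,0,0],"roll":0}
    - {"jaw":1,"linear":[-0.18,0,0],"roll":0}
    - {"jaw":1,"linear":[-0.2,0,0],"roll":0}
    - {"jaw":1,"linear":[-0.2,0,0],"roll":0}

```text
t: 19.98
tool_pos: [0.5321, -0.0952, 0.163]
orientation: [1.923, 0.534, -1.903]
force: [0.7, 0.6, -3.8]
opening: 0.0119
```

Run:
```python
from h import *
plan(.557,.2385,.163,-86.1)
```

```text
now [532.1 -95.2 163. ] ang -58.8 t 19.98 F [ 0.7  0.6 -3.8] open 11.9
linear [ 0.0012 -0.4539 -0.324 ] roll 0.9115
```

>>> apply_moves:
  series:
    - {"jaw":1,"linear":[0,-0.03,-0.02],"roll":0.05}
    - {"jaw":1,"linear":[0,-0.1,-0.07],"roll":0.2}
    - {"jaw":1,"linear":[0,-0.17,-0.12],"roll":0.4}
    - {"jaw":1,"linear":[0,-0.24,-0.17],"roll":0.6}
    - {"jaw":1,"linear":[0,-0.31,-0.22],"roll":0.75}
    - {"jaw":1,"linear":[0,-0.38,-0.27],"roll":0.88}
    - {"jaw":1,"linear":[0,-0.43,-0.31],"roll":0.911}
    - {"jaw":1,"linear":[0.001,-0.454,-0.324],"roll":0.911}
    - {"jaw":1,"linear":[0.001,-0.454,-0.324],"roll":0.911}
    - {"jaw":1,"linear":[0.001,-0.454,-0.324],"roll":0.911}
    - {"jaw":1,"linear":[0.001,-0.454,-0.324],"roll":0.911}

```text
t: 21.35
tool_pos: [0.5571, 0.2371, 0.163]
orientation: [2.199, 0.074, -2.177]
force: [1.0, 0.4, -3.0]
opening: 0.0115
```

Run:
```python
from h import *
plan(.557,.2385,.09,-86.1)
c=cam("scene"); im=c[0][135:210,265:345]
cv2.imwrite("pics/j.png",cv2.resize(im,None,fx=7,fy=7,interpolation=cv2.INTER_CUBIC))
```

```text
now [557.1 237.1 163. ] ang -86.2 t 21.35 F [ 1.   0.4 -3. ] open 11.5
linear [ 0.1217 -0.0022  0.0012] roll -0.0022
```

View pics/j.png

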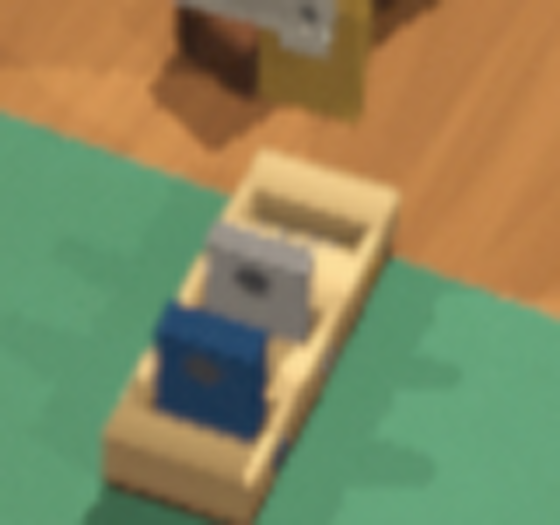

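Blue stands upright in its slot ((155,305)-(265,435)), and brass hangs over the thin slot. Descend to just above the mouth, then in.

>>> apply_moves:
  series:
    - {"jaw":1,"linear":[0.04,-0.0025,0],"roll":0}
    - {"jaw":1,"linear":[0.08,-0.0025,0],"roll":0}
    - {"jaw":1,"linear":[0.11,-0.0025,0.001],"roll":0}
    - {"jaw":1,"linear":[0.128,-0.0025,0.001],"roll":0}
    - {"jaw":1,"linear":[0.13,-0.0025,0.001],"roll":0}
    - {"jaw":1,"linear":[0.13,-0.0025,0.001],"roll":0}
    - {"jaw":1,"linear":[0.13,-0.0025,0.001],"roll":0}

```text
t: 22.28
tool_pos: [0.558, 0.2392, 0.0863]
orientation: [2.201, 0.075, -2.175]
force: [-0.6, 0.2, -3.0]
opening: 0.0113
```

>>> apply_moves:
  series:
    - {"jaw":1,"linear":[0.003,0,0],"roll":0}
    - {"jaw":1,"linear":[0.006,0,0],"roll":0}
    - {"jaw":1,"linear":[0.009,0,0],"roll":0}
    - {"jaw":1,"linear":[0.009,0,0],"roll":0}

```text
t: 22.78
tool_pos: [0.5578, 0.2391, 0.0805]
orientation: [2.2, 0.075, -2.175]
force: [0.4, -0.6, -3.1]
opening: 0.0118
```

Run:
```python
from h import *
plan(.557,.2385,.074,-86.1); print(read_state()["wrist_torque"])
```

```text
now [557.8 239.1  80.5] ang -86.2 t 22.77 F [ 0.4 -0.6 -3.1] open 11.8
linear [0.0109 0.0009 0.0015] roll -0.0019
[ 0.03253986  0.02192606 -0.00604902]
```

>>> apply_moves:
  series:
    - {"jaw":1,"linear":[0.002,0,0],"roll":0}
    - {"jaw":1,"linear":[0.004,0,0],"roll":0}
    - {"jaw":1,"linear":[0.006,0,0],"roll":0}
    - {"jaw":1,"linear":[0.006,0,0],"roll":0}

```text
t: 23.28
tool_pos: [0.5578, 0.239, 0.0768]
orientation: [2.2, 0.075, -2.176]
force: [0.7, 0.4, -3.2]
opening: 0.0117
```

>>> apply_moves:
  series:
    - {"jaw":1,"linear":[0.002,0,0],"roll":0}
    - {"jaw":1,"linear":[0.004,0,0],"roll":0}
    - {"jaw":1,"linear":[0.004,0,0],"roll":0}

```text
t: 23.65
tool_pos: [0.5581, 0.2388, 0.0746]
orientation: [2.201, 0.074, -2.175]
force: [1.3, -1.7, -0.8]
opening: 0.0115
```

>>> apply_moves:
  series:
    - {"jaw":1,"linear":[0.001,0.0008,0],"roll":0}
    - {"jaw":1,"linear":[0.0025,0.0008,0],"roll":0}
    - {"jaw":1,"linear":[0.004,0.0008,0],"roll":0}
    - {"jaw":1,"linear":[0.004,0.0008,0],"roll":0}

```text
t: 24.15
tool_pos: [0.5585, 0.2387, 0.0725]
orientation: [2.202, 0.075, -2.174]
force: [-0.1, 1.4, 2.1]
opening: 0.0116
```

>>> apply_moves:
  series:
    - {"jaw":1,"linear":[0.0015,0,0],"roll":0}
    - {"jaw":1,"linear":[0.003,0,0],"roll":0}
    - {"jaw":1,"linear":[0.0035,0,0],"roll":0}
    - {"jaw":1,"linear":[0.0035,0,0],"roll":0}

```text
t: 24.65
tool_pos: [0.5587, 0.2387, 0.0706]
orientation: [2.202, 0.075, -2.174]
force: [0.0, -0.2, 3.9]
opening: 0.0117
```

>>> apply_moves:
  series:
    - {"jaw":1,"linear":[0.0015,0,0.0005],"roll":0}
    - {"jaw":1,"linear":[0.0035,0,0.0005],"roll":0}
    - {"jaw":1,"linear":[0.0035,0,0.0005],"roll":0}

```text
t: 25.02
tool_pos: [0.5583, 0.2387, 0.0679]
orientation: [2.202, 0.075, -2.174]
force: [2.1, 0.8, -2.3]
opening: 0.0117
```

>>> apply_moves:
  series:
    - {"jaw":1,"linear":[0.001,0,0.0003],"roll":0}
    - {"jaw":1,"linear":[0.003,0,0.0003],"roll":0}
    - {"jaw":1,"linear":[0.003,0,0.0003],"roll":0}

```text
t: 25.4
tool_pos: [0.558, 0.2386, 0.0658]
orientation: [2.201, 0.075, -2.175]
force: [1.6, 1.5, -0.5]
opening: 0.0117
```

>>> apply_moves:
  series:
    - {"jaw":1,"linear":[0.001,0,0.0003],"roll":0}
    - {"jaw":1,"linear":[0.0025,0,0.0003],"roll":0}
    - {"jaw":1,"linear":[0.0025,0,0.0003],"roll":0}

```text
t: 25.78
tool_pos: [0.558, 0.2387, 0.0648]
orientation: [2.202, 0.075, -2.174]
force: [-0.0, -0.3, 5.0]
opening: 0.0118
```

>>> apply_moves:
  series:
    - {"jaw":1,"linear":[0.001,0,0.0003],"roll":0}
    - {"jaw":1,"linear":[0.0022,0,0.0003],"roll":0}
    - {"jaw":1,"linear":[0.0022,0,0.0003],"roll":0}

```text
t: 26.15
tool_pos: [0.5581, 0.2386, 0.0645]
orientation: [2.203, 0.075, -2.174]
force: [-2.3, -1.0, 9.8]
opening: 0.0117
```

>>> apply_moves:
  series:
    - {"jaw":1,"linear":[0.001,0,0.0003],"roll":0}
    - {"jaw":1,"linear":[0.0022,0,0.0003],"roll":0}
    - {"jaw":1,"linear":[0.0022,0,0.0003],"roll":0}

```text
t: 26.52
tool_pos: [0.5581, 0.2387, 0.0643]
orientation: [2.203, 0.075, -2.173]
force: [-3.3, -1.8, 11.6]
opening: 0.0115
```

>>> apply_moves:
  series:
    - {"jaw":1,"linear":[0.003,0,0.0005],"roll":0}
    - {"jaw":1,"linear":[0.0043,0,0.0005],"roll":0}
    - {"jaw":1,"linear":[0.0043,0,0.0005],"roll":0}

```text
t: 26.9
tool_pos: [0.5582, 0.2387, 0.0639]
orientation: [2.204, 0.075, -2.172]
force: [-7.3, -2.2, 17.5]
opening: 0.0115
```

>>> apply_moves:
  series:
    - {"jaw":1,"linear":[0.0043,0,0.0005],"roll":0}
    - {"jaw":1,"linear":[0.0043,0,0.0005],"roll":0}
    - {"jaw":1,"linear":[0.0043,0,0.0005],"roll":0}
    - {"jaw":1,"linear":[0.0043,0,0.0005],"roll":0}
    - {"jaw":1,"linear":[0.0043,0,0.0005],"roll":0}

```text
t: 27.52
tool_pos: [0.5583, 0.2387, 0.0637]
orientation: [2.205, 0.075, -2.171]
force: [-6.8, -2.6, 20.1]
opening: 0.0117
```

>>> apply_moves:
  series:
    - {"jaw":1,"linear":[0.0045,0,0.0005],"roll":0}
    - {"jaw":1,"linear":[0.0045,0,0.0005],"roll":0}
    - {"jaw":1,"linear":[0.0045,0,0.0005],"roll":0}
    - {"jaw":1,"linear":[0.0045,0,0.0005],"roll":0}
    - {"jaw":1,"linear":[0.0045,0,0.0005],"roll":0}

```text
t: 28.15
tool_pos: [0.5583, 0.2387, 0.0636]
orientation: [2.205, 0.075, -2.171]
force: [-8.8, -3.5, 22.3]
opening: 0.0116
```

>>> apply_moves:
  series:
    - {"jaw":1,"linear":[0.002,0,0.0005],"roll":0}
    - {"jaw":1,"linear":[0.0008,0,0.0005],"roll":0}
    - {"jaw":1,"linear":[0.0008,0,0.0005],"roll":0}
    - {"jaw":0.5,"linear":[0.0005,0,0],"roll":0}
    - {"jaw":0.2,"linear":[0.0003,0,0],"roll":0}
    - {"jaw":0.2,"linear":[0,0,0],"roll":0}
    - {"jaw":0.2,"linear":[0,0,0],"roll":0}

```text
t: 29.02
tool_pos: [0.5582, 0.2387, 0.0634]
orientation: [2.205, 0.075, -2.171]
force: [-0.4, -1.0, 0.3]
opening: 0.0366
```

>>> apply_moves:
  series:
    - {"jaw":0.2,"linear":[-0.02,0,0],"roll":0}
    - {"jaw":0.2,"linear":[-0.07,0,0],"roll":0}
    - {"jaw":0.2,"linear":[-0.14,0,0],"roll":0}
    - {"jaw":0.2,"linear":[-0.2,0,0],"roll":0}
    - {"jaw":0.2,"linear":[-0.2,0,0.2],"roll":0}
    - {"jaw":0.2,"linear":[-0.2,0,0.2],"roll":0}
    - {"jaw":0.2,"linear":[-0.2,0,0.2],"roll":0}
    - {"jaw":0.2,"linear":[-0.2,0,0.2],"roll":0}

```text
t: 30.02
tool_pos: [0.4373, 0.2307, 0.1829]
orientation: [2.208, 0.076, -2.168]
force: [-0.0, -0.4, 0.0]
opening: 0.0374
```

Run:
```python
from h import *
plan(.557,.2385,.09,-86.1)
c=cam("scene"); im=c[0][130:330,200:350]
f=lambda i,k:cv2.resize(i,None,fx=k,fy=k,interpolation=cv2.INTER_CUBIC)
cv2.imwrite("pics/k.png",np.hstack([f(c[0][145:215,270:330],8)[:560],f(c[0][60:340,150:345][:, :],2)]))
```

```text
now [437.3 230.7 182.9] ang -86.1 t 30.02 F [-0.  -0.4  0. ] open 37.4
linear [ 0.1584  0.0007 -0.1971] roll -0.001
```

View pics/k.png

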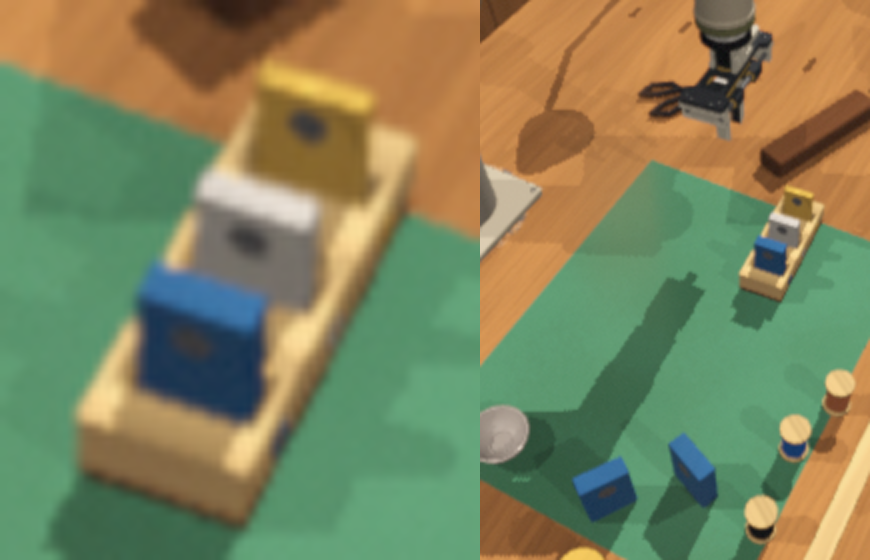

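All three weights stand upright in the rack (blue at (205,340), steel at (255,240), brass at (315,130)). The other objects look untouched and the gripper is clear. Handing in.

```bash
python3 -c "
from plant import *
print(close_job())"
```

```text
the job is handed in; nothing more can be done
None
```

The smallest blue weight and then the brass weight are back in their own slots, each pressed onto its stop and released, and the job is handed in at about 30 s.

**Blue (thick):** it met its stop about 17 mm below the mouth. I leaned on it for about 1.4 s, with the sensor ending at 17 to 20.4 N. Adding back the weight it was carrying (about 5 N), that is roughly 22 to 26 N, so it ended slightly above the 25 N asked.

**Brass (thin):** it met its stop about 18 mm down. I leaned on it for about 1.25 s, with the sensor at 20.1 to 22.3 N, or roughly 23 to 25.5 N allowing for its weight. No reading for either weight came above 30 N. I only saw the force at the end of each move, though, so a brief peak in between would not have shown.

**What disagreed:** the two cameras differed by about 4 to 5 mm. My first descent with the blue weight followed a compromise between them and touched the top of the sprung strip at about 11 to 12 N. I raised it, shifted it about 3 mm, and it went in. I also felt 7 to 9 N sideways while leaning, probably from the arm flexing.

**Last checks:** the final picture shows all three weights upright in the rack, the steel one still in its slot, the other objects in that view apparently unmoved, and the gripper clear. The last force reading was about zero.

I viewed 12 pictures, which is the viewer's limit and over the planned 8.

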